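Feed the vial and press the cap home through the guard window

ROBOT

A 6-joint arm with a two-finger parallel gripper is mounted at the origin on a cart in front of the work surface, level with it; the furniture and walls round the work are solid. World frame = base frame: x ahead of the robot, y to its left, z up, the work surface at z = 0. Lengths are in m, angles in rad, forces in N, time in s.
With the tool pointing down it reaches from about 0.275 to 0.75 m from the base axis. Payload 10.2 kg.
Tool frame: the origin (TCP) lies midway between the tips of the shut fingers; the grasp point (between the pads) lies 19 mm behind it (env.hold_point_z is the distance from the TCP to the grasp point, in m); z points along the fingers, y is the line along which they close (so a half turn about z gives the same grasp; the last joint's range is limited). The gripper opens to 85 mm and grips with 20 to 120 N. Pads are 22 mm wide; open, the fingers measure 114 mm over their backs; the gripper's body (76 mm by 85 mm) begins 54 mm behind the grasp point. The pads swing forward as they close: fully open they stand 13 mm farther back than shut.
Start: joints at [1.039, 0.313, 1.498, -0, 1.331, -0.223], TCP at [0.16, 0.5, 0.231] pointing down, gripper open.
Joint ranges: [-2.94, 2.94], [-0.97, 2.17], [0.19, 2.56], [-1.23, 4.37], [0.02, 3.11], [-2.88, 2.88]. Speed limits (rad/s): [2.39, 2.39, 3.01, 3.14, 3.14, 3.14].

INTERFACE

Orientations are given as a unit quaternion [x, y, z, w].
In Python, from bench import env, kinematics, monitor, eyes, job gives the robot as it stands. The module is installed in compiled form; this text tells all that it offers. Calls block until the motion is done:
- env.reach(position, orientation): joint-space move of the TCP to a pose.
- env.movel(position, velocity=0.15, frame=None, guard=None): straight line of the TCP; frame=None keeps the orientation; velocity is the mean speed in m/s. With guard (N) it stops when the force on the tool has changed by that much, and returns True; else False.
- env.set_joints(angles): joint-space move.
- env.release() and env.close_gripper(effort=None): open the fingers fully, or close them until they stop; effort is the grip in N (None keeps the last).
- env.hold(seconds).
- kinematics.ik(position, orientation): joint angles nearest the present ones, or None.
- monitor.sense(): the state.
- eyes.grab_frame(name): name is "side" or "top" or "wrist"; returns a dict with "frame" (384x512x3 uint8, red, green, blue), "mtx" (3x3 intrinsics, pixels), "view" (4x4, takes a point from world to camera coordinates). Camera axes: x right, y down, z forward; pixel columns grow to the right and rows downward; lengths in m; the calibration is good to about 2 mm. A picture is of the moment at which its call begins. There is no depth.
A pose or a line that the arm cannot do raises env.MotionError and nothing moves.
- job.hand_in(): hands the job in; it is judged then, once.
The state is a dict: "clock": time; "joints": joint angles; "qvel": joint speeds; "joint_efforts": joint torques, N m; "position": TCP position; "ee_rot": TCP orientation; "contact_force": force on the tool from outside, world axes, zero at the start; "ft_torque": the same for the moment, N m; "finger_gap": opening from 0.0 (shut) to 1.0 (fully open); "gripper_force": force on a finger pad.
Only numpy, scipy, OpenCV 4.12 (cv2) and the standard library are available. Lean on these libraries where they do the work, as an engineer would, in place of code of your own. Each camera call takes 0.05 s, during which the arm holds its last target. There are 200 camera calls.

TASK

Push the small cap press's vial carriage by its upright tab all the way in, so that the vial stands under the ram; do not grasp or lift the vial or anything else. Then reach down through the window in the top of the guard without touching the guard, press the lever's paddle down to its stop, hold it there for two seconds, and let it come back up as you withdraw. Leave the vial in its nest, the carriage in, and everything else where it stands.

Things in the scene. Friction and masses are not known exactly. Their poses are not given: they have to be found in the camera images.
- press: The cap press, bolted down: grey base plate 190 mm (own x) by 345 mm (own y), 12 mm thick; origin on the table top, below the middle of the guard; plate spans own x -95 to 95, own y -85 to 260 mm. Own +x points away from the robot at yaw 0, own +y to the left (the loading side), z up. Its place and yaw (up to about 0.25 rad) change.
- guard: White metal guard fixed on the press, same origin and axes as the press: barred cage, own x -95 to 90 mm, own y -75 to 75 mm, top sheet 5 mm thick with its upper face 127 mm above the table. The only way in for fingers is the window in the top sheet; the loading side has just a low opening for the vial. Must not be touched.
- window (a point): Centre of the guard's window, on the upper face of the top sheet, 127 mm above the table. The opening is 96 mm along the press's x (own x -78 to 18 mm) and 116 mm along its y. It lies right above the paddle. Same axes as the press.
- paddle (a point): Middle of the upper face of the lever's black paddle, 36 mm (x) by 44 mm (y), 17 mm below the window's upper face when up. The lever is hinged 100 mm farther back (+x of the press) and the paddle goes down about 19 mm to its stop.
- lever (a joint): Lever angle: 0 up (at rest), 0.19 rad down on its stop. A spring returns it; about 4 N on the paddle starts it and about 8 N holds it on the stop.
- tab (a point): On the carriage's upright push tab (aluminium plate 50 mm wide along the press's x, 8 mm thick along y, top 70 mm above the table): middle of its outer face, the one that looks along the press's +y, 50 mm above the table. Pushed along the press's -y. It moves with the carriage; even when fully in it stays 70 mm outside the guard's side.
- carriage (a joint): Carriage travel: 0 fully out (as it starts), 0.100 m fully in on its stop (vial under the ram). Slides with 1.5 N of friction and stays where it is left.
- nest (a point): Centre of the floor of the carriage's round nest (inside 30 mm across, wall 14 mm high), 20 mm above the table; the loaded vial stands in it. Axes as the press.
- loaded_vial: Capped vial, 27 mm across, 50 mm tall, standing loosely in the nest; origin at the centre of its underside. To be carried by the carriage only.
- spare_vial_a: Spare vial, 27 mm across, 50 mm tall, on the base plate in front of the slide (bystander); origin under its centre.
- spare_vial_b: Second spare vial, same size, on the base plate in front of the slide (bystander); origin under its centre.
- petri_a: Petri dish 89 mm across, 18 mm high, on the table to the right of the press (bystander); origin under its centre.
- pipette_bulb: Rubber pipette bulb 57 mm across, 82 mm tall, at the back of the table (bystander); origin under its centre.
- timer: Flat bench timer 62 mm square, 19 mm high, at the back (bystander); origin under its centre.

How it is judged:
By the outcome, as a careful person would: the job done as asked, in the order asked, and still so for the second after the job is handed in, with the robot touching nothing.
It also fails if it takes over 48 s, if anything falls off the work surface, if the arm or the gripper's body presses on something with over 40 N, if the wrist force passes 120 N, or if a joint passes its speed limit or range.

## Working session

There is one attempt and no reset: what is moved stays moved. The work goes in short steps, each a Python script; the robot and the scene stay as the last script left them, time stands still between calls to the robot, and variables do not carry over. Pictures are saved under pics/ and viewed, at most 10 in all, crops included, and the job is handed in when it is done.

```bash
mkdir -p pics
python3 - <<'E'
from bench import env,monitor,eyes
import cv2,numpy as np
for n in("top","side"):
    f=eyes.grab_frame(n); np.savez(f"pics/{n}.npz",**f)
    cv2.imwrite(f"pics/{n}0.png",cv2.resize(f["frame"][:,:,::-1],(800,600),interpolation=cv2.INTER_CUBIC))
    print(n,f["mtx"].tolist(),np.round(f["view"],4).tolist())
s=monitor.sense();print(s["clock"],s["ee_rot"],s["position"],s["contact_force"])
E
```

```text
top [[368.62187046450106, 0.0, 255.20909266021997], [0.0, 368.62187046450106, 193.64465321411447], [0.0, 0.0, 1.0]] [[0.0037, -0.9999, 0.0113, -0.094], [-0.9885, -0.0053, -0.1509, 0.5598], [0.1509, -0.0106, -0.9885, 1.2548], [0.0, 0.0, 0.0, 1.0]]
side [[379.7808499744521, 0.0, 250.50627213367505], [0.0, 379.7808499744521, 188.3829081587525], [0.0, 0.0, 1.0]] [[-0.958, -0.2868, 0.0029, 0.5336], [-0.1283, 0.4194, -0.8987, 0.2175], [0.2565, -0.8613, -0.4386, 0.8511], [0.0, 0.0, 0.0, 1.0]]
0.1 [ 1.53778526e-01  9.88105193e-01 -5.05379464e-04 -1.93111548e-04] [0.15945309 0.49997328 0.23081022] [ 0.33939228  0.52558801 -0.19780375]
```

View pics/top0.png

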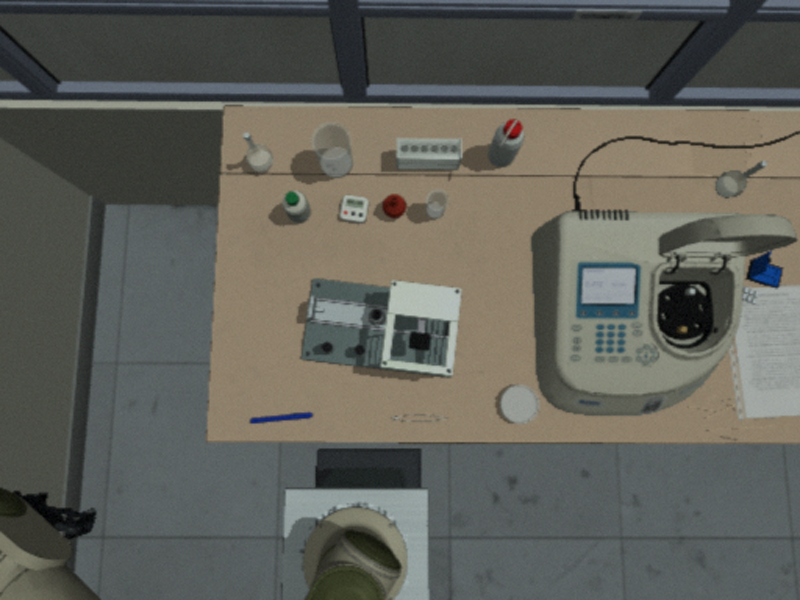

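View pics/side0.png

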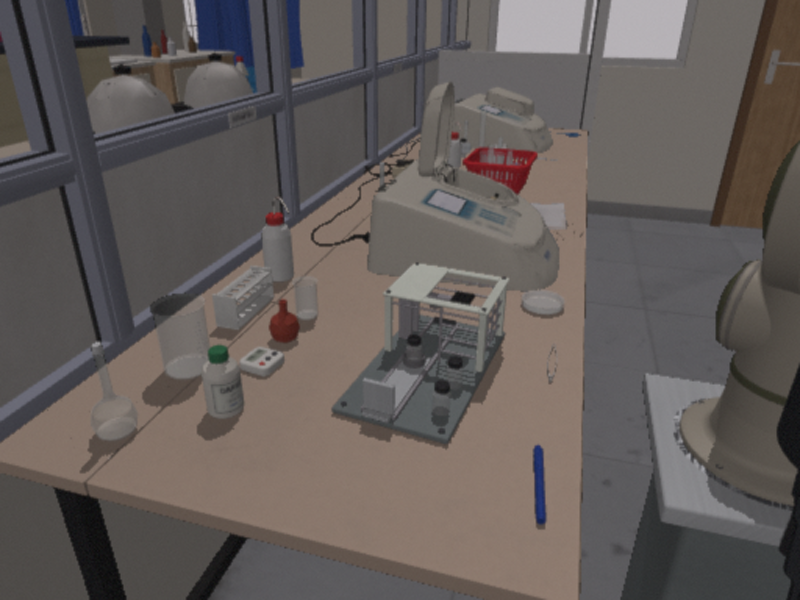

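Top view: the guard's top is a white quad, corners about (391,282), (462,288), (453,376), (382,370) in the 800x600 picture. The paddle is at (420,341) and the tab near (312,305). The side view shows the tab at (378,397). Next I'll refine these with masks.

```bash
cat > h.py <<'E'
import numpy as np,cv2
def ray(f,uv,z):
    R=f["view"][:3,:3];t=f["view"][:3,3];c=-R.T@t
    d=R.T@np.linalg.solve(f["mtx"],[uv[0],uv[1],1]);return c+d*(z-c[2])/d[2]
def proj(f,p):
    q=f["mtx"]@(f["view"][:3,:3]@np.asarray(p)+f["view"][:3,3]);return q[:2]/q[2]
def crop(f,x0,y0,w,h,s,name):
    cv2.imwrite(name,cv2.resize(f["frame"][y0:y0+h,x0:x0+w,::-1],None,fx=s,fy=s,interpolation=cv2.INTER_CUBIC))
E
python3 - <<'E'
from h import *
f=dict(np.load("pics/top.npz"))
im=f["frame"].astype(int)
m=(im.min(2)>165).astype(np.uint8);m[:,:235]=0;m[:,305:]=0;m[:175]=0;m[245:]=0
cs,_=cv2.findContours(m,cv2.RETR_EXTERNAL,cv2.CHAIN_APPROX_NONE);c=max(cs,key=cv2.contourArea)
r=cv2.minAreaRect(c);print(r)
P=np.array([ray(f,b,.127)[:2] for b in cv2.boxPoints(r)]);print(P.round(4).tolist(),P.mean(0),np.linalg.norm(P-np.roll(P,1,0),axis=1))
k=(im.max(2)<45).astype(np.uint8);
n,l,st,ce=cv2.connectedComponentsWithStats(k[200:235,250:300]);
for i in range(1,n):
    if st[i,4]>15: print(st[i],ce[i]+[250,200],ray(f,ce[i]+[250,200],.110))
crop(f,185,170,120,80,6.6,"pics/c1.png")
E
```

```text
((269.511962890625, 207.14845275878906), (44.28282928466797, 50.884361267089844), 6.709836959838867)
[[0.4286, -0.0564], [0.5954, -0.0748], [0.5788, -0.2203], [0.4125, -0.199]] [ 0.50381612 -0.13762129] [0.14341475 0.16777104 0.14645811 0.16765885]
[ 12  13  14  11 133] [268.23308271 218.07518797] [ 0.46855565 -0.1340861   0.11      ]
```

View pics/c1.png

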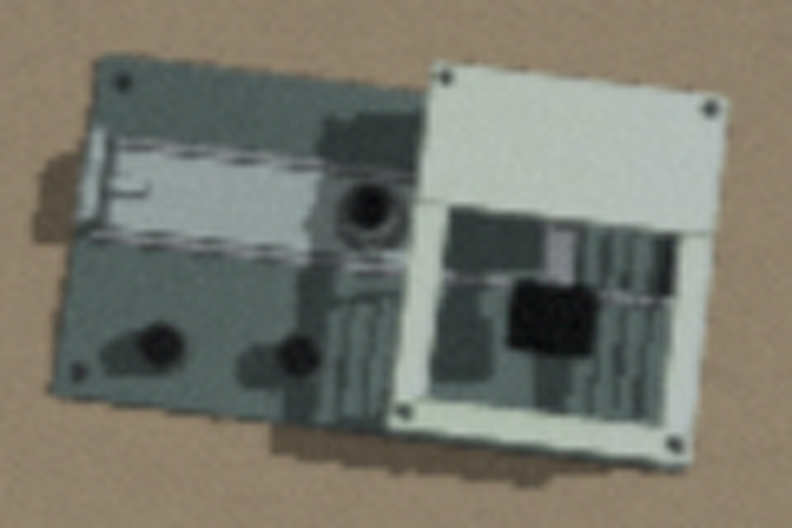

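The crop shows the guard corners (432,63), (728,98), (690,465), (388,430) and the window corners (448,207), (678,235), (662,425), (428,400). The paddle is at (552,318), and the tab is a strip about x 78–108, y 125–230.

Run:
```python
from h import *
f=dict(np.load("pics/top.npz"));g=dict(np.load("pics/side.npz"))
u=lambda p:np.array(p)/6.6+[185,170]-[.42,.42]
def fit(img,own,z):
    W=np.array([ray(f,u(p),z)[:2] for p in img]);O=np.array(own)
    a=W-W.mean(0);b=O-O.mean(0)
    yaw=np.arctan2((b[:,0]*a[:,1]-b[:,1]*a[:,0]).sum(),(a*b).sum())
    R=np.array([[np.cos(yaw),-np.sin(yaw)],[np.sin(yaw),np.cos(yaw)]])
    o=W.mean(0)-R@O.mean(0);print("yaw",yaw,"o",o,"res mm",((W-O@R.T-o)*1e3).round(1).tolist());return o,R
G=fit([(432,63),(728,98),(690,465),(388,430)],[(.09,.075),(.09,-.075),(-.095,-.075),(-.095,.075)],.127)
w=fit([(448,207),(678,235),(662,425),(428,400)],[(.018,.058),(.018,-.058),(-.078,-.058),(-.078,.058)],.127)
fit([(100,55),(52,392)],[(.095,.26),(-.095,.26)],.012)
o=(G[0]+w[0])/2;R=G[1]
print("paddle own",R.T@(ray(f,[268.2,218.1],.11)[:2]-o))
for p in [(92,128),(78,218),(108,128),(96,222)]: print("tab own",R.T@(ray(f,u(p),.07)[:2]-o))
for p in [(368,205)]: print("vial own",R.T@(ray(f,u(p),.07)[:2]-o))
for p in [(160,345),(298,357)]: print("spare own",R.T@(ray(f,u(p),.062)[:2]-o))
# side view tab top corners (800 scale)
for p in [(363,378),(395,386)]: q=ray(g,np.array(p)*.64-.2,.07);print("tab side",q, R.T@(q[:2]-o))
crop(g,200,160,140,125,5,"pics/c2.png")
```

```text
yaw -0.11257986649196497 o [ 0.49847934 -0.13737777] res mm [[-0.4, -0.3], [-0.5, 0.4], [0.7, 0.5], [0.3, -0.6]]
yaw -0.10365023107636263 o [ 0.49886873 -0.13734839] res mm [[0.4, -0.1], [-1.1, 1.0], [0.5, -0.2], [0.2, -0.7]]
yaw -0.11274839017440538 o [ 0.50001042 -0.13846621] res mm [[-2.1, 0.2], [2.1, -0.2]]
paddle own [-3.03902755e-02 -2.77881275e-05]
tab own [0.04505137 0.24832138]
tab own [-0.00272982  0.24894452]
tab own [0.04603469 0.24003593]
tab own [-0.00370748  0.23938586]
vial own [0.02171774 0.10026528]
spare own [-0.06263016  0.19879313]
spare own [-0.0604463   0.12696057]
tab side [0.57150935 0.10085131 0.07      ] [0.0456127  0.24488887]
tab side [0.52029714 0.10677886 0.07      ] [-0.00594122  0.2450256 ]
```

View pics/c2.png

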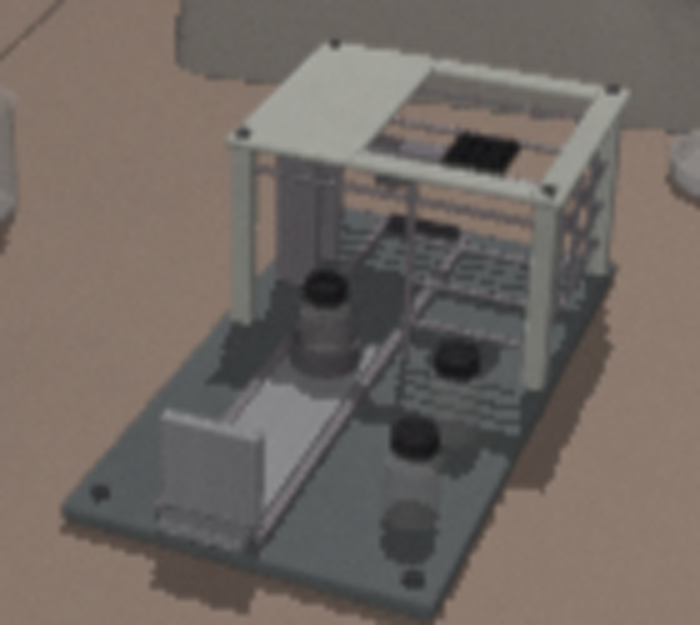

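Everything agrees: yaw is about -0.111, the guard residuals are under 1 mm, the paddle is at own (-30, 0) mm, and the tab's outer face is at own (21, ~246) mm. The side crop shows a free approach to the tab. I'll push it now.

```bash
cat >> h.py <<'E'
from scipy.spatial.transform import Rotation as Ro
yaw=-.111;O=np.array([.4986,-.1374])
def W(x,y,z): return np.r_[O+np.array([[np.cos(yaw),-np.sin(yaw)],[np.sin(yaw),np.cos(yaw)]])@[x,y],z]
psi=yaw+np.pi/2
Q=(Ro.from_euler("z",psi)*Ro.from_euler("x",np.pi)).as_quat()
E
python3 - <<'E'
from h import *
from bench import env,monitor,kinematics,eyes
print(kinematics.ik(W(.021,.29,.15),Q),kinematics.ik(W(-.03,0,.2),Q))
env.close_gripper(20)
env.reach(W(.021,.285,.15),Q)
env.movel(W(.021,.285,.042),velocity=.1)
s=monitor.sense();print(s["clock"],s["position"],s["contact_force"])
hit=env.movel(W(.021,.148,.042),velocity=.04,guard=8)
s=monitor.sense();p=s["position"];c,n=np.cos(yaw),np.sin(yaw)
print(hit,s["clock"],np.array([[c,n],[-n,c]])@(p[:2]-O),s["contact_force"])
f=eyes.grab_frame("side");np.savez("pics/s1.npz",**f);crop(f,200,130,140,150,4,"pics/s1.png")
E
```

```text
[ 5.79371060e-02  4.85595591e-01  1.46661970e+00 -4.44089210e-16
  1.18937737e+00  1.68937106e-01] [-0.51941851  0.2585782   1.654929    0.          1.22808545 -0.40841851]
4.0333 [0.55141058 0.14356145 0.04261214] [0.00931261 1.26606639 0.64693915]
True 6.8 [0.02076025 0.15867495] [0.23012513 2.17231655 1.79952383]
```

View pics/s1.png

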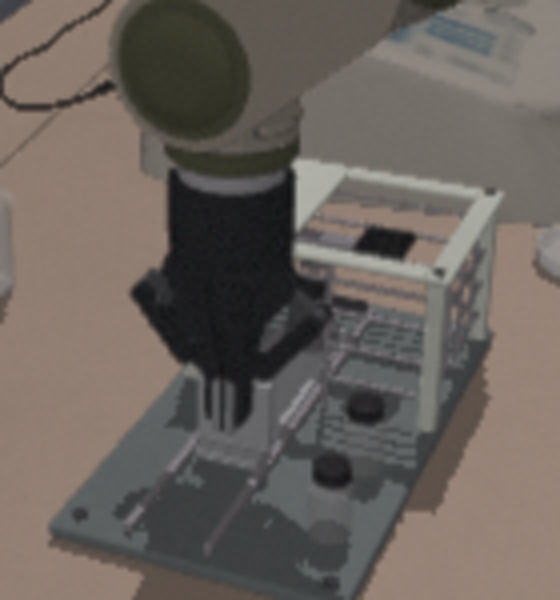

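The tab is almost in (its face is at about 148 mm, against 145 mm expected). I'll push again with a firmer guard to be sure it's on the stop, then back off and look.

Run:
```python
from h import *
from bench import env,monitor,eyes
c,n=np.cos(yaw),np.sin(yaw)
own=lambda p:np.array([[c,n],[-n,c]])@(np.array(p)[:2]-O)
hit=env.movel(W(.021,.148,.042),velocity=.02,guard=18)
s=monitor.sense();print(hit,s["clock"],own(s["position"]),s["contact_force"])
env.movel(W(.021,.185,.042),velocity=.08)
env.movel(W(.021,.185,.22),velocity=.2)
Q2=(Ro.from_euler("z",yaw)*Ro.from_euler("x",np.pi)).as_quat()
env.reach(W(-.03,0,.22),Q2)
s=monitor.sense();print(s["clock"],own(s["position"]),s["joints"],s["contact_force"])
f=eyes.grab_frame("side");np.savez("pics/s2.npz",**f);crop(f,190,80,150,200,3,"pics/s2.png")
im=cv2.imread("pics/s2.png")
g=eyes.grab_frame("wrist");w=cv2.resize(g["frame"][:,:,::-1],(344,258));np.savez("pics/w2.npz",**g)
o=np.zeros((600,800,3),np.uint8);o[:,:450]=im;o[:258,455:799]=w;cv2.imwrite("pics/s2.png",o)
```

```text
True 7.125 [0.02053386 0.15875015] [0.38327588 2.87856489 2.07679615]
9.7333 [-0.02994528  0.00039724] [-5.18696824e-01  2.40481880e-01  1.62453613e+00  1.82582716e-04
  1.27719091e+00  1.16103507e+00] [-1.31258631  0.13118055 -0.80523507]
```

View pics/s2.png

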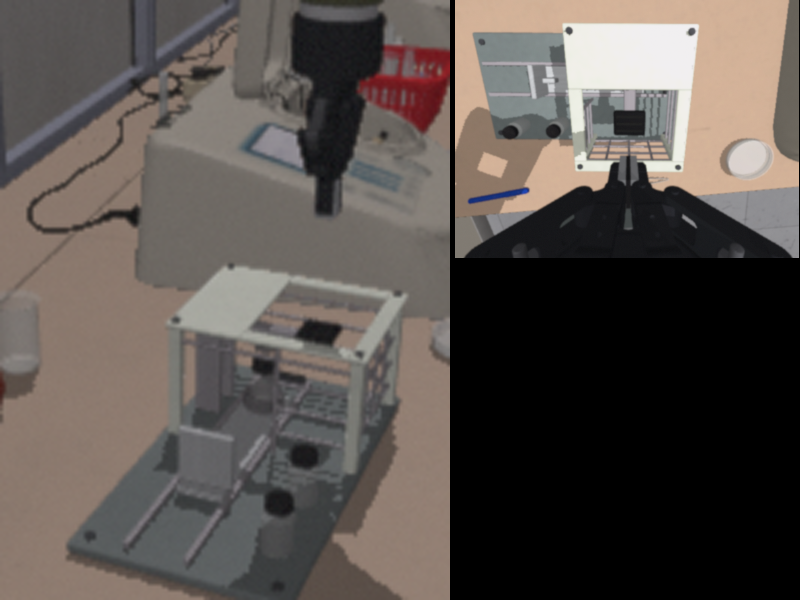

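The carriage is in: the tab stands well clear of the guard and the vial is inside behind the bars. The wrist view shows the finger (column 628) laterally centred on the paddle (629). Next is the press, in small force-checked steps.

Run:
```python
from h import *
from bench import env,monitor,eyes
g=dict(np.load("pics/s2.npz"));c,n=np.cos(yaw),np.sin(yaw);R=np.array([[c,n],[-n,c]])
for p in [(180,430),(234,437)]: print("tab",R@(ray(g,np.array(p)/3+[190,80],.07)[:2]-O))
env.movel(W(-.03,0,.118),velocity=.1)
f0=np.array(monitor.sense()["contact_force"])
def st(t):
    s=monitor.sense();print(t,round(s["clock"],2),s["position"].round(4),(s["contact_force"]-f0).round(1));return s
st("in");h=env.movel(W(-.03,0,.086),velocity=.03,guard=18);s=st(h)
z=s["position"][2]
for i in range(5):
    if abs(s["contact_force"][2]-f0[2])>14 or z<.085:break
    z-=.001;env.movel(W(-.03,0,z),velocity=.02);s=st(i)
f=eyes.grab_frame("side");crop(f,190,80,150,200,3,"pics/s3.png")
```

```text
tab [0.04007384 0.15328731]
tab [-0.00538515  0.14582155]
in 11.0 [ 0.4691 -0.1342  0.1185] [0. 0. 0.]
True 11.86 [ 0.4688 -0.1342  0.0916] [-4.7  2.7 13.7]
0 12.11 [ 0.4689 -0.1342  0.0915] [-5.7  2.8 17.1]
```

View pics/s3.png

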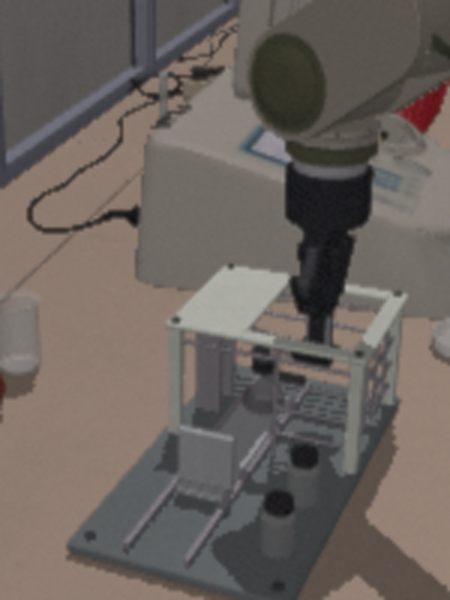

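The picture shows the finger inside the window with the paddle pressed down. The tip is at z 0.0915 with 17 N on it, so the lever is on its stop. I'll hold, then withdraw.

Run:
```python
from h import *
from bench import env,monitor,eyes
env.hold(2.6);s=monitor.sense();print(s["clock"],s["position"],s["contact_force"])
env.movel(W(-.03,0,.13),velocity=.04)
env.movel(W(-.03,0,.26),velocity=.12)
env.hold(.5)
s=monitor.sense();print(s["clock"],s["position"],s["contact_force"])
f=eyes.grab_frame("side");crop(f,190,80,150,200,3,"pics/s4.png")
```

```text
14.7583 [ 0.46888176 -0.13419982  0.09147541] [-6.55954193  2.23849053 15.6449343 ]
17.625 [ 0.4687688  -0.13409181  0.25996497] [-0.54489139  0.26319404  0.29670553]
```

View pics/s4.png

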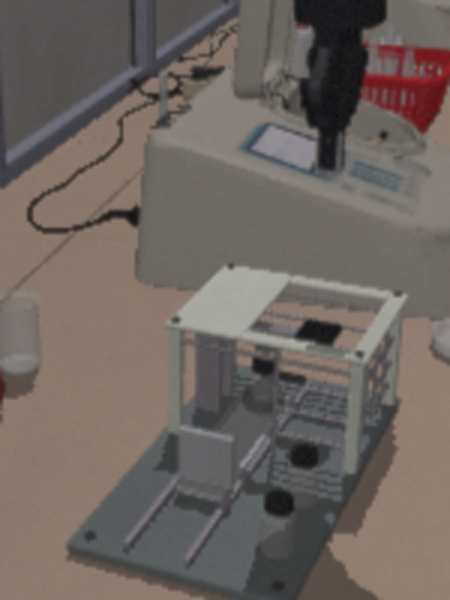

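The paddle is back up at (320,331), the tab is still in, the vial is upright and the arm is clear.

```bash
python3 -c "
from bench import job
print(job.hand_in())"
```

```text
the job is handed in; nothing more can be done
None
```

The job is handed in: the carriage is pushed in to its stop, and the lever was pressed to its stop, held for over 2 s and released; the last picture shows the vial upright under the ram and the arm clear, and no verdict came back.

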